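# Empty the cap tray into the lidded tub

## Robot

A 6-joint arm with a two-finger parallel gripper is mounted at the origin on the work surface. World frame = base frame: x ahead of the robot, y to its left, z up, the work surface at z = 0. Lengths are in m, angles in rad, forces in N, time in s.
With the tool pointing down it reaches from about 0.35 to 0.975 m from the base axis. Payload 4.9 kg.
Tool frame: the origin (TCP) lies on the mounting face of the last link; the fingertips stand 173 mm ahead of it and the grasp point (between the pads) lies ctrl.pinch_z ahead of it (ctrl.pinch_z is the distance from the TCP to the grasp point, in m); z points along the fingers, y is the line along which they close (so a half turn about z gives the same grasp; the last joint's range is limited). The gripper opens to 85 mm and grips with 20 to 120 N. Pads are 22 mm wide; open, the fingers measure 114 mm over their backs; the gripper's body (76 mm by 85 mm) begins 54 mm behind the grasp point. The pads swing forward as they close: fully open they stand 13 mm farther back than shut.
Start: joints at [1.036, 0.053, 1.613, -0, 1.476, -0.119], TCP at [0.252, 0.572, 0.405] pointing down, gripper open.
Joint ranges: [-3.01, 3.01], [-1.01, 2.22], [0.06, 2.58], [-1.02, 4.17], [0.09, 2.62], [-3.14, 3.14]. Speed limits (rad/s): [2.57, 2.57, 3.14, 3.14, 3.14, 3.14].

## Interface

Orientations are given as a rotation vector (axis times angle).
In Python, from station import telemetry, eyes, ctrl gives the robot as it stands.
- The arm moves only by the tool apply_moves, never from a script. Its argument "plan" is a list of rows, each a list of 5 numbers: the finger opening in m, from 0 to 0.0854, then the shift along the tool's x, y, z in m, then the turn about the tool's z in rad. In form: [[jaw, x, y, z, roll], ...]. A call has 1 to 12 rows; each row is the pose to reach, as a shift and turn from the pose commanded when the call began, along the tool's axes at that moment; what a row does not reach only later rows make up. A row lasts 1/12 s, in which the tool goes at most 41.7 mm and 7.16 degrees, less where a joint would pass 70% of its speed; a pose out of reach is approached as far as the arm can. A call with a gripper value outside its range is refused whole. The fingers move at their own pace and stop on an object; "newtons" is the grip in N (left out, the last holds). Time passes only in rows, so rows that repeat a pose let the fingers close. It gives the time, the measured TCP pose, the force, the opening and the grip force at its end, in the units of the state.
- telemetry.get_obs(): the state, without advancing time (a new reading comes with each control period).
- eyes.get_image(name): name is "scene" or "top" or "wrist"; returns a dict with "img" (400x640x3 uint8, blue, green, red), "range_z" (400x640 float32, m along the optical axis (not along the pixel's ray), 0 where there is no reading), "K" (3x3 intrinsics, pixels), "dist_coeffs" ([k1, k2, p1, p2, k3] as OpenCV has them; the pictures are not rectified), "pose" (4x4, takes a point from camera to world coordinates); the wrist camera has in their place "hand_eye" (4x4, takes a point from camera to tool coordinates, whose origin is the TCP and whose axes are the flange's). Camera axes: x right, y down, z forward; pixel columns grow to the right and rows downward; lengths in m; the calibration is good to about 2 mm. A picture is of the moment at which its call begins: read the wrist's pose just before it.
- ctrl.finish_job(): hands the job in; it is judged then, once.
Trained networks look in a picture, given as the dict that the camera call returned (one of the last four; its "shot" number tells which), for a name from the list of things; names that differ only in an ending like _2 or _b are one class to them, and where a whole thing is asked for, a point or a joint stands for the part that bears it (a point fixed in the world has none). Each returns a list of dicts, best first, with "confidence" (0 to 1); they miss things now and then, are a little off and sometimes report something else, mostly with a low value. They report only what shows in the picture. A call takes as long as a camera call.
- eyes.search_frame(thing, picture): "box" ([left, top, right, bottom] in pixels, round what is visible of it).
- eyes.outline_of(thing, picture): "region" (400x640 bool, what is visible of it) and "box" ([left, top, right, bottom] in pixels, round what is visible of it).
- eyes.tip_of(thing, picture): "point" ([column, row] in pixels: a listed point, or the origin of a listed thing).
The state is a dict: "t": time; "q": joint angles; "dq": joint speeds; "effort": joint torques, N m; "tool_pos": TCP position; "tool_rot": TCP orientation; "contact_force": force on the tool from outside, world axes, zero at the start; "wrist_torque": the same for the moment, N m; "opening": finger opening in m; "grip_force": force on a finger pad.
Only numpy, scipy, OpenCV 4.12 (cv2) and the standard library are available. Lean on these libraries where they do the work, as an engineer would, in place of code of your own. Each camera call takes 0.05 s, during which the arm holds its last target. There are 200 camera calls.

## Task

Take the small steel tray by its black handle and tip all five coloured tube caps off its open front edge into the white tub. Then set the empty tray back down flat on its blue mat and shut the tub's clear lid fully. Leave the pipette, bottle, beaker and tube rack where they are.

Things in the scene. Friction and masses are not known exactly. Their poses are not given: they have to be found in the camera images.
- tray_grip (a point): Middle of the tray's handle, a level black bar 86 mm long (tray x), 14 mm wide, 18 mm high, sticking out of the tray's back (-x) from 69 to 155 mm behind the pan's centre. Origin on its centreline, 115 mm behind the pan's centre, 47 mm above the tray's underside. Tray axes: x from handle to open front edge, z up. Tray 0.11 kg, loose, starts on the mat, its front roughly away from the robot.
- tray_pan (a point): Centre of the steel pan, 11 mm above its underside. Pan 130 (x) by 100 mm (y), floor 4 mm thick, side walls 22 mm high and 4 thick, back wall 26 mm with a 24 mm wide riser to the handle, no wall at the front (+x). Tray axes. The caps stand loose on its floor; friction holds them at 20 degrees of tilt and no longer at 35: tip well beyond (about 50).
- tray_lip (a point): Middle of the tray's open front edge, on the pan floor's upper face: 65 mm ahead of the pan's centre, 4 mm above the underside. Axes as tray_grip.
- cap_purple_center (a point): Centre of the purple tube cap, a loose plastic disc 29 mm in diameter and 16 mm high, about 12 g; starts in the tray. z is its own axis.
- cap_green_center (a point): Centre of the green tube cap, a loose plastic disc 29 mm in diameter and 16 mm high, about 12 g; starts in the tray. z is its own axis.
- cap_orange_center (a point): Centre of the orange tube cap, a loose plastic disc 29 mm in diameter and 16 mm high, about 12 g; starts in the tray. z is its own axis.
- cap_yellow_center (a point): Centre of the yellow tube cap, a loose plastic disc 29 mm in diameter and 16 mm high, about 12 g; starts in the tray. z is its own axis.
- cap_red_center (a point): Centre of the red tube cap, a loose plastic disc 29 mm in diameter and 16 mm high, about 12 g; starts in the tray. z is its own axis.
- tub: White open tub, fixed to the bench, 140 mm (x) by 190 mm (y) and 80 mm high outside, walls and floor 5 mm. Origin at the centre of its underside, on the bench; x points to the side with the lid's hinge (roughly away from the robot), z up.
- lid (a joint): Angle of the tub's clear lid about a hinge along the tub's y, 70 mm along the tub's x and 81 mm above the bench. 0 is shut (level on the tub), grows as it opens; 1.57 upright, 1.85 the stop, leaning back. Starts open, 1.6 to 1.85. The hinge is stiff (0.12 N m of friction): the lid stays where it is left; about 2 N near its free edge moves it.
- lid_edge (a point): Middle of the lid's free edge, half-way through its thickness: 144 mm from the hinge. The lid is a clear plate 5 mm thick, 194 mm wide along the tub's y, with an orange tab 50 mm wide that sticks out 11 mm past this edge; 0.09 kg. Nothing else on its outer face.
- mat: Blue mat fixed to the bench, 210 mm (x) by 160 mm (y), 3 mm thick, the tray's place. Origin at the centre of its underside.
- pipette_center (a point): Middle of a blue and white pipette, 222 mm long (along x), 30 mm wide, 24 mm high, lying loose on the bench between the tray and the tub. Bystander.
- bottle_center (a point): Centre, 75 mm up, of a bottle 64 mm in diameter and 150 mm tall with a red cap. Loose bystander.
- beaker_center (a point): Centre, 45 mm up, of an empty glass beaker 70 mm in diameter and 90 mm tall. Loose bystander.
- rack_center (a point): Centre, 50 mm up, of a white tube rack 80 mm (x) by 150 mm (y), 104 mm tall with its coloured caps. Loose bystander.

How it is judged:
On the way, in this order (a step that is already met when the one before it is completed fails the run):
1. the tray is lifted and tilted with its front edge over the tub (horizontal distance between tray_lip and tub below 0.1 m and angle between tray_pan's own z axis and vertical above 0.25 rad and height (world z) of tray_pan above 0.08 m), for 0.04 s.
2. all five caps are inside the tub (x of cap_purple_center in the frame of tub between -0.07 and 0.07 m and y of cap_purple_center in the frame of tub between -0.095 and 0.095 m and z of cap_purple_center in the frame of tub between 0 and 0.075 m and x of cap_green_center in the frame of tub between -0.07 and 0.07 m and y of cap_green_center in the frame of tub between -0.095 and 0.095 m and z of cap_green_center in the frame of tub between 0 and 0.075 m and x of cap_orange_center in the frame of tub between -0.07 and 0.07 m and y of cap_orange_center in the frame of tub between -0.095 and 0.095 m and z of cap_orange_center in the frame of tub between 0 and 0.075 m and x of cap_yellow_center in the frame of tub between -0.07 and 0.07 m and y of cap_yellow_center in the frame of tub between -0.095 and 0.095 m and z of cap_yellow_center in the frame of tub between 0 and 0.075 m and x of cap_red_center in the frame of tub between -0.07 and 0.07 m and y of cap_red_center in the frame of tub between -0.095 and 0.095 m and z of cap_red_center in the frame of tub between 0 and 0.075 m), for 0.1 s.
3. the tray stands flat on its mat again (horizontal distance between tray_pan and mat below 0.05 m and angle between tray_pan's own z axis and vertical below 0.06 rad and height (world z) of tray_pan below 0.02 m), for 0.2 s.
At the end, for the whole second after the job is handed in: All five caps lie inside the tub below its rim, the tray stands flat (within 0.06 rad) on its mat with its pan's centre within 50 mm of the mat's centre, and the lid is shut (below 0.06 rad) (all of step 2 and all of step 3 and value of joint lid below 0.06 rad); the robot touches nothing.
It fails at once if the pipette is pushed more than 30 mm from its place (distance of pipette_center from where it was at the start of the episode above 0.03 m).
It fails at once if the bottle is pushed more than 30 mm from its place (distance of bottle_center from where it was at the start of the episode above 0.03 m).
It fails at once if the beaker is pushed more than 30 mm from its place (distance of beaker_center from where it was at the start of the episode above 0.03 m).
It fails at once if the tube rack is pushed more than 30 mm from its place (distance of rack_center from where it was at the start of the episode above 0.03 m).
It also fails if it takes over 72 s, if anything falls off the work surface, if the arm or the gripper's body presses on something with over 40 N, if the wrist force passes 120 N, or if a joint passes its speed limit or range.

## Working session

There is one attempt and no reset: what is moved stays moved. The work goes in short steps, Python scripts to look and compute and a tool call to move; the robot and the scene stay as the last step left them, time stands still between calls to the robot, and variables do not carry over. Pictures are saved under pics/ and viewed, at most 10 in all, crops included, and the job is handed in when it is done.

Besides the shell and the picture viewer there is one more tool, called as name(argument=value, ...), one argument or row to a line, values as JSON. apply_moves: Moves the arm, as the interface text tells. Its arguments: {"type":"object","properties":{"plan":{"type":"array","items":{"type":"array","items":{"type":"number"}}},"newtons":{"type":"number"}},"required":["plan"]}

```bash
mkdir -p pics; cat > h.py <<'E'
import numpy as np, cv2
from scipy.spatial.transform import Rotation as R
from station import telemetry, eyes, ctrl
def pose(p,o=None):
    if 'pose' in p: return np.array(p['pose'])
    T=np.eye(4);T[:3,:3]=R.from_rotvec(o['tool_rot']).as_matrix();T[:3,3]=o['tool_pos']
    return T@np.array(p['hand_eye'])
def shot(n):
    o=telemetry.get_obs();p=eyes.get_image(n);return p,pose(p,o)
def ray(p,T,uv):
    u=cv2.undistortPoints(np.array(uv,float).reshape(-1,1,2),np.array(p['K']),np.array(p['dist_coeffs'])).reshape(-1,2)
    return np.c_[u,np.ones(len(u))]
def at_z(p,T,uv,z):
    d=ray(p,T,uv)@T[:3,:3].T; s=(z-T[2,3])/d[:,2]; return T[:3,3]+d*s[:,None]
def depth_pts(p,T,uv):
    uv=np.array(uv).reshape(-1,2);z=p['range_z'][uv[:,1].astype(int),uv[:,0].astype(int)]
    return (ray(p,T,uv)*z[:,None])@T[:3,:3].T+T[:3,3], z
def cloud(p,T,mask):
    v,u=np.nonzero(mask&(p['range_z']>0)); return depth_pts(p,T,np.c_[u,v])[0]
E
python3 - <<'E'
from h import *
o=telemetry.get_obs();print(o['tool_pos'],o['tool_rot'],ctrl.pinch_z,o['q'])
ims=[]
for n in('scene','top'):
    p,T=shot(n);cv2.imwrite(f'pics/{n}0.png',p['img']);print(n,T[:3,3].round(3),T[:3,2].round(2))
    for t,z in [('tray_grip',.05),('tray_pan',.014),('tray_lip',.007),('tub',0.005),('lid_edge',.22),('mat',.003),('pipette_center',.024),('bottle_center',.15),('beaker_center',.09),('rack_center',.104)]:
        a=eyes.tip_of(t,p);b=eyes.search_frame(t,p)
        print(t,[(np.round(x['point']).tolist(),round(x['confidence'],2),at_z(p,T,x['point'],z)[0].round(3).tolist(),depth_pts(p,T,x['point'])[0][0].round(3).tolist()) for x in a[:1]],[np.round(x['box']).tolist() for x in b[:1]])
E
```

```text
[0.25232073 0.5715146  0.40346511] [-0.64830154 -3.07329809  0.00309425] 0.1547 [ 1.03598804e+00  5.33706026e-02  1.61427563e+00 -8.84010195e-06
  1.47602389e+00 -1.19010312e-01]
scene [1.314 0.135 1.078] [-0.58 -0.11 -0.8 ]
tray_grip [([410.0, 202.0], 0.82, [0.519, 0.24, 0.05], [0.481, 0.246, 0.0])] [[385.0, 188.0, 419.0, 265.0]]
tray_pan [([403.0, 242.0], 0.96, [0.636, 0.234, 0.014], [0.638, 0.234, 0.017])] [[382.0, 192.0, 422.0, 267.0]]
tray_lip [([399.0, 262.0], 0.91, [0.697, 0.227, 0.007], [0.697, 0.227, 0.005])] [[384.0, 189.0, 421.0, 266.0]]
tub [([250.0, 223.0], 0.78, [0.636, -0.211, 0.005], [0.702, -0.177, 0.109])] [[198.0, 184.0, 290.0, 246.0]]
lid_edge [([237.0, 198.0], 0.65, [0.706, -0.192, 0.22], [0.712, -0.189, 0.23])] [[199.0, 194.0, 280.0, 233.0]]
mat [] [[364.0, 207.0, 432.0, 279.0]]
pipette_center [([334.0, 172.0], 0.56, [0.418, 0.004, 0.024], [0.413, 0.003, 0.018])] [[330.0, 145.0, 342.0, 200.0]]
bottle_center [([164.0, 189.0], 0.75, [0.658, -0.425, 0.15], [0.62, -0.457, 0.097])] [[383.0, 187.0, 422.0, 266.0]]
beaker_center [([315.0, 269.0], 0.63, [0.8, 0.013, 0.09
[... 635 characters left out ...]
 144.0, 426.0, 210.0]]
lid_edge [([392.0, 150.0], 0.68, [0.702, -0.19, 0.22], [0.701, -0.19, 0.222])] [[356.0, 145.0, 427.0, 161.0]]
mat [([253.0, 184.0], 0.87, [0.628, 0.229, 0.003], [0.625, 0.226, 0.024])] [[225.0, 151.0, 289.0, 221.0]]
pipette_center [([324.0, 254.0], 0.58, [0.409, -0.002, 0.024], [0.409, -0.002, 0.011])] [[319.0, 223.0, 329.0, 291.0]]
bottle_center [([474.0, 196.0], 0.73, [0.58, -0.44, 0.15], [0.585, -0.454, 0.105])] [[460.0, 185.0, 487.0, 207.0]]
beaker_center [([324.0, 133.0], 0.82, [0.777, 0.002, 0.09], [0.797, 0.002, 0.009])] [[316.0, 122.0, 338.0, 145.0]]
rack_center [([177.0, 215.0], 0.72, [0.517, 0.445, 0.104], [0.52, 0.458, 0.061])] [[150.0, 204.0, 207.0, 226.0]]
```

View pics/top0.png

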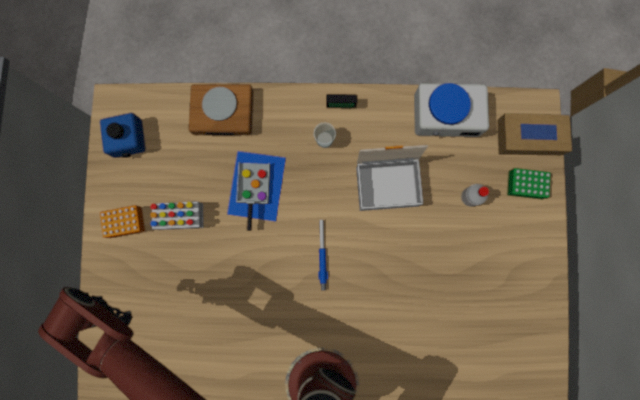

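View pics/scene0.png

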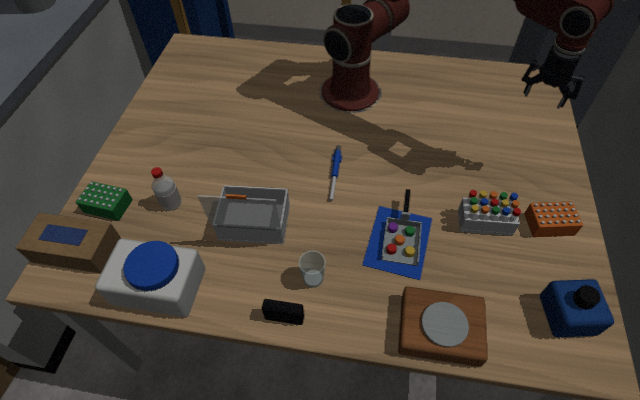

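```bash
cat >> h.py <<'E'
def go(x,y,z,yaw=None):
    """pinch-point target (world); yaw = world angle of tool y. prints shift/turn in tool axes"""
    o=telemetry.get_obs();M=R.from_rotvec(o['tool_rot']).as_matrix()
    tgt=np.array([x,y,z+ctrl.pinch_z]);d=M.T@(tgt-o['tool_pos'])
    a=np.arctan2(M[1,1],M[0,1]);r=0
    if yaw is not None: r=-((yaw-a+np.pi/2)%np.pi-np.pi/2)
    print('shift',d.round(4),'turn',round(r,4),'rows',round(np.linalg.norm(d)/.0417,1),'yaw',round(a,3),'pinch',(o['tool_pos']-[0,0,ctrl.pinch_z]).round(4),'tiltz',M[:,2].round(4),'t',o['t'])
E
python3 - <<'E'
from h import *
go(.50,.232,.17,np.pi/2-.05)
E
```

```text
shift [-0.3637 -0.2108  0.08  ] turn -0.3658 rows 10.3 yaw 1.155 pinch [0.2524 0.5717 0.25  ] tiltz [-0. -0. -1.] t 2.1
```

apply_moves(
  plan=[
    [0.06,-0.36,-0.21,0.0,-0.366],
    [0.06,-0.36,-0.21,0.0,-0.366],
    [0.06,-0.36,-0.21,0.0,-0.366],
    [0.06,-0.36,-0.21,0.0,-0.366],
    [0.06,-0.36,-0.21,0.0,-0.366],
    [0.06,-0.364,-0.211,0.08,-0.366],
    [0.06,-0.364,-0.211,0.08,-0.366],
    [0.06,-0.364,-0.211,0.08,-0.366],
    [0.06,-0.364,-0.211,0.08,-0.366],
    [0.06,-0.364,-0.211,0.08,-0.366],
    [0.06,-0.364,-0.211,0.08,-0.366],
    [0.06,-0.364,-0.211,0.08,-0.366],
  ],
)

```text
t: 3.1
tool_pos: [0.5016, 0.2282, 0.3223]
tool_rot: [-0.086, -3.137, 0.004]
contact_force: [-0.6, -0.8, 0.1]
opening: 0.06
grip_force: 0.0
```

```bash
python3 - <<'E'
from h import *
go(.5,.232,.17,np.pi/2)
p,T=shot('wrist');cv2.imwrite('pics/w1.png',p['img'])
for t,z in [('tray_grip',.05),('tray_pan',.014),('tray_lip',.007)]:
    for x in eyes.tip_of(t,p)[:1]: print(t,np.round(x['point']),x['confidence'],at_z(p,T,x['point'],z)[0].round(4))
for x in eyes.outline_of('tray_grip',p)[:1]:
    c=cloud(p,T,x['region']);h=c[(c[:,2]>.05)&(c[:,2]<.07)]
    print('handle',len(h),h.min(0).round(4),h.max(0).round(4));m=h.mean(0);w,v=np.linalg.eigh(np.cov(h[:,:2].T));print(m,v[:,1],np.sqrt(w))
    f=c[(c[:,2]<.012)];print('floor',f.mean(0),len(f))
E
```

```text
shift [ 0.0018  0.0037 -0.0024] turn -0.055 rows 0.1 yaw 1.516 pinch [0.5016 0.2282 0.1676] tiltz [-0.003  -0.0023 -1.    ] t 3.1
tray_grip [328. 220.] 0.86 [0.52   0.2319 0.05  ]
tray_pan [331. 301.] 0.93 [0.6317 0.2298 0.014 ]
tray_lip [332. 343.] 0.83 [0.6977 0.2282 0.007 ]
handle 1688 [0.4782 0.219  0.0501] [0.5707 0.2427 0.0598]
[0.52482857 0.23184149 0.05749202] [-0.99964427  0.02667084] [0.00462702 0.02825374]
floor [0.63161582 0.23252864 0.00602277] 3553
```

View pics/w1.png

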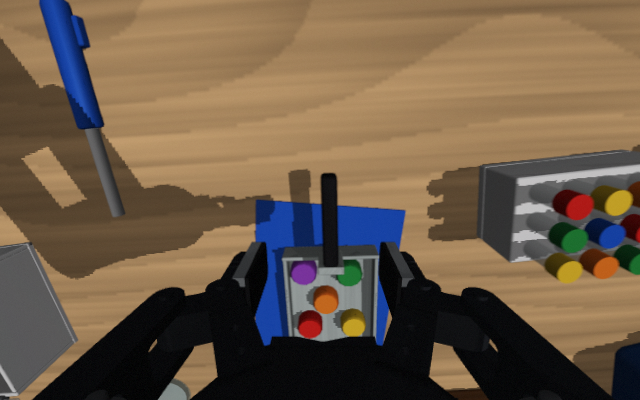

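```bash
python3 - <<'E'
from h import *
go(.502,.2322,.053,np.pi/2-.024)
E
```

```text
shift [-0.0021 -0.0005  0.1179] turn -0.0243 rows 2.8 yaw 1.523 pinch [0.4998 0.2327 0.1708] tiltz [ 1.1e-03  7.0e-04 -1.0e+00] t 3.35
```

apply_moves(
  plan=[
    [0.05,-0.002,-0.0005,0.04,-0.024],
    [0.05,-0.002,-0.0005,0.08,-0.024],
    [0.05,-0.002,-0.0005,0.1,-0.024],
    [0.05,-0.002,-0.0005,0.118,-0.024],
    [0.05,-0.002,-0.0005,0.118,-0.024],
    [0.0,-0.002,-0.0005,0.118,-0.024],
    [0.0,-0.002,-0.0005,0.118,-0.024],
    [0.0,-0.002,-0.0005,0.118,-0.024],
    [0.0,-0.002,-0.0005,0.118,-0.024],
    [0.0,-0.002,-0.0005,0.118,-0.024],
    [0.0,-0.002,-0.0005,0.118,-0.024],
  ],
  newtons=20,
)

```text
t: 4.27
tool_pos: [0.5029, 0.2317, 0.2088]
tool_rot: [0.04, 3.138, 0.003]
contact_force: [-2.2, 1.9, 6.7]
opening: 0.0133
grip_force: 26.5
```

apply_moves(
  plan=[
    [0.0,0,0,-0.003,0],
    [0.0,0,0,-0.006,0],
    [0.0,0,0,-0.01,0],
    [0.0,0,0,-0.01,0],
    [0.0,0,0,-0.01,0],
  ],
)

```text
t: 4.68
tool_pos: [0.502, 0.2309, 0.2165]
tool_rot: [-0.041, -3.141, 0.0]
contact_force: [0.2, 0.5, -2.1]
opening: 0.0139
grip_force: 25.4
```

```bash
cat >> h.py <<'E'
def st():
    o=telemetry.get_obs();print({k:np.round(o[k],3).tolist() for k in('t','contact_force','wrist_torque','opening','grip_force')})
def tray(cam='wrist',save=None):
    """pitch (front-down +) of handle/pan from depth of the network mask"""
    p,T=shot(cam)
    if save: cv2.imwrite(save,p['img'])
    for t in('tray_grip','tray_pan','tray_lip'):
        for x in eyes.tip_of(t,p)[:1]: print(t,np.round(x['point']),round(x['confidence'],2),depth_pts(p,T,x['point'])[0][0].round(3))
    return p,T
E
python3 - <<'E'
from h import *
st();go(.5,.23,.05);tray()
E
```

```text
{'t': 4.683, 'contact_force': [0.224, 0.469, -2.092], 'wrist_torque': [0.047, 0.187, -0.055], 'opening': 0.014, 'grip_force': 25.356}
shift [ 0.002  -0.001   0.0118] turn 0 rows 0.3 yaw 1.545 pinch [0.502  0.2309 0.0618] tiltz [-4.e-04 -2.e-04 -1.e+00] t 4.6833
tray_grip [322. 291.] 0.96 [0.51  0.231 0.066]
```

apply_moves(
  plan=[
    [0.0,0,0,0.006,0],
    [0.0,0,0,0.0105,0],
    [0.0,0,0,0.0105,0],
    [0.03,0,0,0.0105,0],
    [0.03,0,0,0.0105,0],
    [0.03,0.0,0,-0.002,0],
    [0.03,0.03,0,-0.002,0],
    [0.03,0.03,0,-0.002,0],
    [0.0,0.03,0,-0.002,0],
    [0.0,0.03,0,-0.002,0],
    [0.0,0.03,0,-0.002,0],
    [0.0,0.03,0,-0.002,0],
  ],
  newtons=20,
)

```text
t: 5.88
tool_pos: [0.4728, 0.2319, 0.2192]
tool_rot: [0.041, 3.141, 0.0]
contact_force: [-1.9, -0.9, 1.0]
opening: 0.0128
grip_force: 19.9
```

apply_moves(
  plan=[
    [0.0,0,0,-0.003,0],
    [0.0,0,0,-0.006,0],
    [0.0,0,0,-0.009,0],
    [0.0,0,0,-0.012,0],
    [0.0,0,0,-0.012,0],
  ],
)

```text
t: 6.3
tool_pos: [0.4725, 0.2319, 0.2315]
tool_rot: [0.041, 3.141, 0.001]
contact_force: [0.2, 0.2, -0.8]
opening: 0.013
grip_force: 19.6
```

```bash
python3 - <<'E'
from h import *
st();go(.5,.23,.05);p,T=shot('scene');cv2.imwrite('pics/s2.png',cv2.resize(p['img'][120:300,320:500],None,fx=3,fy=3))
E
```

```text
{'t': 6.3, 'contact_force': [0.203, 0.213, -0.82], 'wrist_torque': [0.058, 0.092, 0.025], 'opening': 0.013, 'grip_force': 19.629}
shift [-0.0276 -0.0012  0.0268] turn 0 rows 0.9 yaw 1.545 pinch [0.4725 0.2319 0.0768] tiltz [ 8.e-04  3.e-04 -1.e+00] t 6.3
```

View pics/s2.png

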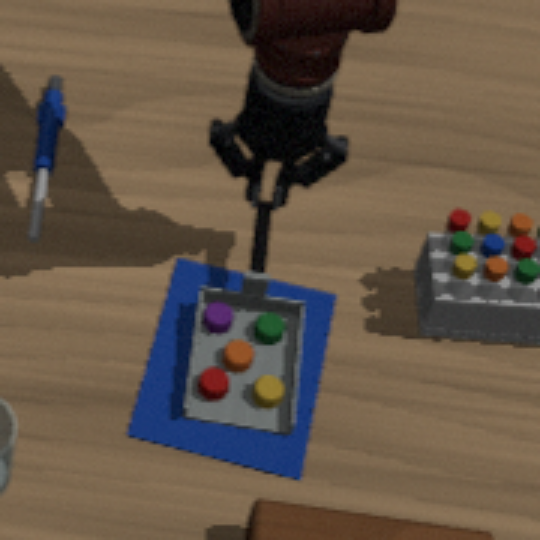

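apply_moves(
  plan=[
    [0.0,0,0,0.006,0],
    [0.0,0,0,0.0115,0],
    [0.0,0,0,0.0115,0],
  ],
)

```text
t: 6.6
tool_pos: [0.4717, 0.2317, 0.2176]
tool_rot: [-0.04, -3.14, 0.001]
contact_force: [0.3, -1.3, 0.8]
opening: 0.0133
grip_force: 19.8
```

apply_moves(
  plan=[
    [0.0,0,0,0,0],
    [0.0,0,0,0,0],
    [0.0,0,0,0,0],
    [0.0,0,0,-0.004,0],
    [0.0,0,0,-0.008,0],
    [0.0,0,0,-0.012,0],
    [0.0,0,0,-0.016,0],
    [0.0,0,0,-0.016,0],
    [0.0,0,0,-0.016,0],
  ],
  newtons=120,
)

```text
t: 7.35
tool_pos: [0.4722, 0.2319, 0.2356]
tool_rot: [0.04, 3.141, 0.0]
contact_force: [-0.1, -0.9, -1.3]
opening: 0.0079
grip_force: 117.8
```

```bash
python3 - <<'E'
from h import *
st();go(.5,.23,.05)
for c in('scene','wrist'):
    p,T=shot(c)
    for x in eyes.outline_of('tray_pan',p)[:1]:
        c=cloud(p,T,x['region']);f=c[(c[:,2]<.04)&(c[:,0]>.58)&(c[:,0]<.69)&(abs(c[:,1]-.23)<.04)];
        A=np.c_[f,np.ones(len(f))][:,[0,1,3]]
        for _ in range(4):
            k=np.linalg.lstsq(A,f[:,2],rcond=None)[0];r=f[:,2]-A@k;s=r<.002;A=A[s];f=f[s]
        print(k,len(f),f.mean(0))
E
```

```text
{'t': 7.35, 'contact_force': [-0.097, -0.877, -1.258], 'wrist_torque': [0.019, 0.034, 0.065], 'opening': 0.008, 'grip_force': 117.834}
shift [-0.0278 -0.0012  0.0309] turn 0 rows 1.0 yaw 1.545 pinch [0.4722 0.2319 0.0809] tiltz [ 6.e-04  2.e-04 -1.e+00] t 7.35
[-0.0723697   0.00407492  0.05505827] 391 [0.63905921 0.23139543 0.00959219]
[0. 0. 0.] 0 [nan nan nan]<stdin>:10: RuntimeWarning: Mean of empty slice.
  ret = um.true_divide(
```

apply_moves(
  plan=[
    [0.0,0,0,0.008,0],
    [0.0,0,0,0.016,0],
    [0.0,0,0,0.016,0],
    [0.03,0,0,0.016,0],
    [0.03,0,0,0.016,0],
    [0.03,-0.007,0,0.021,0],
    [0.03,-0.007,0,0.021,0],
    [0.0,-0.007,0,0.021,0],
    [0.0,-0.007,0,0.021,0],
    [0.0,-0.007,0,0.021,0],
    [0.0,-0.007,0,0.021,0],
  ],
  newtons=120,
)

```text
t: 8.47
tool_pos: [0.4793, 0.2317, 0.2145]
tool_rot: [0.04, 3.141, -0.0]
contact_force: [-0.2, -0.9, 0.6]
opening: 0.0105
grip_force: 117.5
```

apply_moves(
  plan=[
    [0.0,0,0,-0.004,0],
    [0.0,0,0,-0.008,0],
    [0.0,0,0,-0.012,0],
    [0.0,0,0,-0.016,0],
    [0.0,0,0,-0.016,0],
    [0.0,0,0,-0.016,0],
  ],
)

```text
t: 8.97
tool_pos: [0.4792, 0.2317, 0.2307]
tool_rot: [0.04, 3.141, 0.0]
contact_force: [-0.4, -0.0, -2.8]
opening: 0.0104
grip_force: 117.5
```

```bash
cat >> h.py <<'E'
def pitch(y0=.23,x0=.635,c='scene'):
    p,T=shot(c)
    for x in eyes.outline_of('tray_pan',p)[:1]:
        c=cloud(p,T,x['region']);f=c[(abs(c[:,0]-x0)<.055)&(abs(c[:,1]-y0)<.04)];n=len(f)
        A=np.c_[f,np.ones(len(f))][:,[0,1,3]]
        for _ in range(6):
            k=np.linalg.lstsq(A,f[:,2],rcond=None)[0];r=f[:,2]-A@k;s=(r<.002);A=A[s];f=f[s]
        print('slope',k.round(3),n,len(f),f.mean(0).round(4))
    return p,T
E
python3 - <<'E'
from h import *
st();go(.5,.23,.05);pitch()
E
```

```text
{'t': 8.967, 'contact_force': [-0.415, -0.0, -2.812], 'wrist_torque': [-0.04, 0.207, 0.014], 'opening': 0.01, 'grip_force': 117.535}
shift [-0.0208 -0.0012  0.026 ] turn 0 rows 0.8 yaw 1.545 pinch [0.4792 0.2317 0.076 ] tiltz [ 7.e-04  3.e-04 -1.e+00] t 8.9667
slope [-0.02  -0.003  0.033] 617 369 [0.6423 0.2309 0.0191]
```

apply_moves(
  plan=[
    [0.0,0,0,0,0],
    [0.0,0,0,0,0],
    [0.0,0,0,0,0],
    [0.0,0,0,0,0],
  ],
  newtons=20,
)

```text
t: 9.4
tool_pos: [0.4791, 0.2317, 0.23]
tool_rot: [-0.041, -3.141, 0.0]
contact_force: [0.3, 0.4, -2.8]
opening: 0.0109
grip_force: 117.7
```

```bash
python3 - <<'E'
from h import *
st();pitch()
E
```

```text
{'t': 9.4, 'contact_force': [0.306, 0.442, -2.823], 'wrist_torque': [0.04, 0.209, 0.001], 'opening': 0.011, 'grip_force': 117.652}
slope [-0.012  0.003  0.025] 525 330 [0.6441 0.2319 0.0182]
```

apply_moves(
  plan=[
    [0.0115,0,0,0,0],
    [0.0115,0,0,0,0],
    [0.0,0,0,0,0],
    [0.0,0,0,0,0],
    [0.0,0,0,0,0],
  ],
  newtons=20,
)

```text
t: 9.92
tool_pos: [0.4792, 0.2317, 0.2302]
tool_rot: [0.04, 3.141, -0.0]
contact_force: [-0.3, 0.3, -2.0]
opening: 0.0117
grip_force: 76.1
```

```bash
python3 - <<'E'
from h import *
st();pitch()
E
```

```text
{'t': 9.917, 'contact_force': [-0.266, 0.295, -2.009], 'wrist_torque': [-0.015, 0.242, -0.06], 'opening': 0.012, 'grip_force': 76.096}
slope [-0.019 -0.001  0.031] 550 354 [0.6419 0.2327 0.0189]
```

apply_moves(
  plan=[
    [0.0128,0,0,0,0],
    [0.0128,0,0,0,0],
    [0.0128,0,0,0,0],
  ],
)

```text
t: 10.27
tool_pos: [0.4792, 0.2317, 0.2302]
tool_rot: [0.041, 3.141, 0.0]
contact_force: [-0.0, 0.1, -2.5]
opening: 0.0129
grip_force: 36.8
```

```bash
python3 - <<'E'
from h import *
st();pitch()
E
```

```text
{'t': 10.267, 'contact_force': [-0.033, 0.13, -2.455], 'wrist_torque': [0.037, 0.231, 0.014], 'opening': 0.013, 'grip_force': 36.845}
slope [-0.016  0.003  0.029] 621 358 [0.6409 0.2342 0.0188]
```

apply_moves(
  plan=[
    [0.0133,0,0,0,0],
    [0.0133,0,0,0,0],
    [0.0133,0,0,0,0],
  ],
)

```text
t: 10.62
tool_pos: [0.4793, 0.2317, 0.2304]
tool_rot: [0.041, 3.141, 0.0]
contact_force: [-0.6, 0.6, -1.2]
opening: 0.0133
grip_force: 21.5
```

```bash
python3 - <<'E'
from h import *
st();pitch()
E
```

```text
{'t': 10.617, 'contact_force': [-0.59, 0.619, -1.202], 'wrist_torque': [-0.016, 0.197, 0.036], 'opening': 0.013, 'grip_force': 21.527}
slope [-0.076 -0.007  0.06 ] 667 373 [0.6391 0.231  0.0097]
```

apply_moves(
  plan=[
    [0.0133,0,0,0.008,0],
    [0.0133,0,0,0.0155,0],
    [0.0133,0,0,0.0155,0],
    [0.0,0,0,0.0155,0],
    [0.0,0,0,0.0155,0],
    [0.0,0,0,0.0155,0],
    [0.0,0,0,0.0155,0],
  ],
  newtons=120,
)

```text
t: 11.3
tool_pos: [0.4792, 0.2316, 0.2146]
tool_rot: [-0.041, -3.141, 0.0]
contact_force: [0.7, -0.2, -1.7]
opening: 0.011
grip_force: 117.5
```

apply_moves(
  plan=[
    [0.0,0,0,-0.01,0],
    [0.0,0,0,-0.02,0],
    [0.0,0,0,-0.02,0],
  ],
)

```text
t: 11.55
tool_pos: [0.4801, 0.232, 0.2375]
tool_rot: [0.04, 3.137, 0.002]
contact_force: [0.1, 0.4, -0.8]
opening: 0.0105
grip_force: 117.7
```

```bash
python3 - <<'E'
from h import *
st();pitch()
p,T=shot('top')
m=np.zeros((400,640),bool);m[130:225,345:440]=1
c=cloud(p,T,m)
r=c[(c[:,2]>.072)&(c[:,2]<.088)];b=r[r[:,0]<.60]
import collections
rect=cv2.minAreaRect(r[:,:2].astype(np.float32));print('rim rect',rect)
nb=r[(r[:,0]<.575)&(r[:,1]>-.29)&(r[:,1]<-.12)];print('near',len(nb),nb.min(0),nb.max(0),np.polyfit(nb[:,1],nb[:,0],1))
L=c[c[:,2]>.12];print('lid',L.min(0),L.max(0),len(L));
if len(L)>10: print(np.polyfit(L[:,2],L[:,0],1))
for x in eyes.tip_of('tub',p)[:1]: print(at_z(p,T,x['point'],.005))
for x in eyes.tip_of('lid_edge',p)[:1]: print(depth_pts(p,T,x['point']))
p,T=shot('scene');
for x in eyes.tip_of('lid_edge',p)[:1]: print(depth_pts(p,T,x['point']))
for x in eyes.outline_of('lid_edge',p)[:1]:
    L=cloud(p,T,x['region']);L=L[L[:,2]>.1];print(len(L),L.min(0),L.max(0))
E
```

```text
{'t': 11.55, 'contact_force': [0.128, 0.376, -0.771], 'wrist_torque': [0.068, 0.194, 0.011], 'opening': 0.011, 'grip_force': 117.686}
slope [-0.006  0.001  0.031] 520 314 [0.641  0.2318 0.0271]
rim rect ((0.6744810938835144, -0.23388347029685974), (0.23219968378543854, 0.26465821266174316), 4.726875305175781)
near 91 [ 0.549057   -0.28753422  0.07206739] [ 0.56608249 -0.12192588  0.08765228] [-0.08494643  0.54063691]
lid [ 0.68903629 -0.29057381  0.12010579] [ 0.71698351 -0.09724025  0.24071568] 723
[0.07200216 0.68929507]
[[ 0.62440716 -0.19923526  0.005     ]]
(array([[ 0.7104823 , -0.19440531,  0.21910426]]), array([1.0793545], dtype=float32))
2024 [ 0.6907323  -0.29031383  0.10009641] [ 0.71850718 -0.09643719  0.23826914]
```

apply_moves(
  plan=[
    [0.0,0,0,-0.01,0],
    [0.0,0,0,-0.025,0],
    [0.0,0,0,-0.045,0],
    [0.0,0,0,-0.065,0],
    [0.0,0,0,-0.085,0],
    [0.0,0,0,-0.105,0],
    [0.0,0,0,-0.12,0],
    [0.0,0,0,-0.13,0],
    [0.0,0,0,-0.132,0],
    [0.0,0,0,-0.132,0],
  ],
)

```text
t: 12.78
tool_pos: [0.4793, 0.2317, 0.3676]
tool_rot: [0.04, 3.14, 0.001]
contact_force: [0.4, -0.1, -2.2]
opening: 0.0106
grip_force: 117.6
```

```bash
python3 - <<'E'
from h import *
st();go(.45,-.215,.213,1.655);pitch()
E
```

```text
{'t': 12.783, 'contact_force': [0.381, -0.12, -2.204], 'wrist_torque': [-0.077, 0.246, -0.03], 'opening': 0.011, 'grip_force': 117.631}
shift [ 1.770e-02 -4.473e-01 -4.000e-04] turn -0.11 rows 10.7 yaw 1.545 pinch [0.4793 0.2317 0.2129] tiltz [ 1.4e-03  5.0e-04 -1.0e+00] t 12.7833
slope [-0.013  0.003  0.165] 588 464 [0.6423 0.2335 0.1572]
```

apply_moves(
  plan=[
    [0.0,0.002,-0.008,0,0],
    [0.0,0.005,-0.024,0,0],
    [0.0,0.01,-0.046,0,0],
    [0.0,0.015,-0.07,0,0],
    [0.0,0.018,-0.096,0,-0.01],
    [0.0,0.018,-0.122,0,-0.02],
    [0.0,0.018,-0.148,0,-0.03],
    [0.0,0.018,-0.174,0,-0.04],
    [0.0,0.018,-0.198,0,-0.05],
    [0.0,0.018,-0.216,0,-0.055],
    [0.0,0.018,-0.226,0,-0.06],
    [0.0,0.018,-0.23,0,-0.06],
  ],
)

```text
t: 13.88
tool_pos: [0.4546, 0.0006, 0.3654]
tool_rot: [0.05, -3.139, 0.001]
contact_force: [-0.3, 0.4, -2.1]
opening: 0.0103
grip_force: 117.7
```

```bash
python3 - <<'E'
from h import *
st();go(.45,-.215,.213,1.655);pitch(0.0)
E
```

```text
{'t': 13.883, 'contact_force': [-0.252, 0.439, -2.122], 'wrist_torque': [0.001, 0.231, 0.04], 'opening': 0.01, 'grip_force': 117.678}
shift [ 0.0115 -0.2153 -0.0022] turn -0.0524 rows 5.2 yaw 1.603 pinch [0.4546 0.0006 0.2107] tiltz [-2.3e-03 -5.0e-04 -1.0e+00] t 13.8833
slope [-0.018  0.001  0.165] 587 403 [ 0.6323 -0.0017  0.1538]
```

apply_moves(
  plan=[
    [0.0,0.004,-0.008,0,-0.005],
    [0.0,0.008,-0.024,0,-0.01],
    [0.0,0.012,-0.046,0,-0.02],
    [0.0,0.012,-0.072,0,-0.03],
    [0.0,0.012,-0.098,0,-0.04],
    [0.0,0.012,-0.124,0,-0.045],
    [0.0,0.012,-0.15,0,-0.05],
    [0.0,0.012,-0.176,0,-0.05],
    [0.0,0.012,-0.196,0,-0.05],
    [0.0,0.012,-0.209,0,-0.05],
    [0.0,0.012,-0.215,0,-0.05],
    [0.0,0.012,-0.215,0,-0.05],
  ],
)

```text
t: 14.98
tool_pos: [0.4506, -0.2135, 0.3665]
tool_rot: [0.131, -3.138, -0.0]
contact_force: [0.2, 0.3, -0.7]
opening: 0.0109
grip_force: 117.7
```

```bash
python3 - <<'E'
from h import *
st();go(.45,-.215,.213,1.655);p,T=pitch(-.205,.60)
p,T=shot('scene');cv2.imwrite('pics/s3.png',cv2.resize(p['img'][120:270,170:370],None,fx=3,fy=3))
E
```

```text
{'t': 14.983, 'contact_force': [0.166, 0.298, -0.669], 'wrist_torque': [0.02, 0.234, 0.066], 'opening': 0.011, 'grip_force': 117.709}
shift [ 0.0007 -0.0014 -0.0012] turn -0.0006 rows 0.0 yaw 1.654 pinch [ 0.4506 -0.2135  0.2118] tiltz [-4.e-04  3.e-04 -1.e+00] t 14.9833
slope [ 0.529 -0.675 -0.342] 549 19 [ 0.6321 -0.2333  0.1455]
```

View pics/s3.png

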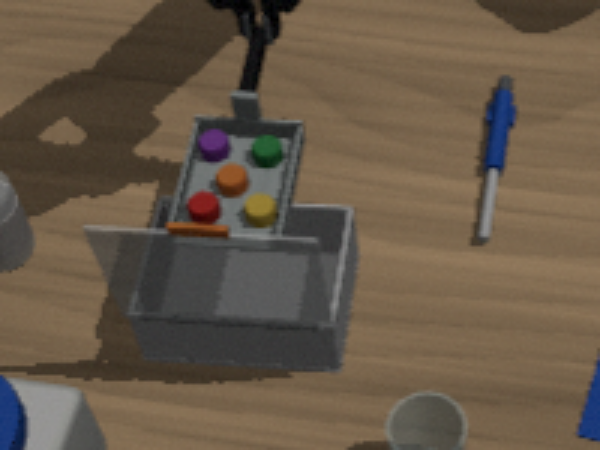

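apply_moves(
  plan=[
    [0.0128,0,0,0,0],
    [0.0132,0,0,0,0],
    [0.0133,0,0,0,0],
    [0.0133,0,0,0,0],
    [0.0133,0,0,0,0],
    [0.0133,0,0,0,0],
  ],
)

```text
t: 15.63
tool_pos: [0.4506, -0.2129, 0.3667]
tool_rot: [-0.133, 3.139, 0.0]
contact_force: [0.2, 0.1, -0.5]
opening: 0.0132
grip_force: 21.1
```

```bash
python3 - <<'E'
from h import *
st();p,T=shot('scene')
for t in('tray_pan','tray_lip','tray_grip'):
    for x in eyes.tip_of(t,p)[:1]: print(t,np.round(x['point']),round(x['confidence'],2),depth_pts(p,T,x['point'])[0][0].round(3))
for k in('purple','green','orange','yellow','red'):
    for x in eyes.tip_of(f'cap_{k}_center',p)[:1]: print(k,round(x['confidence'],2),depth_pts(p,T,x['point'])[0][0].round(3))
cv2.imwrite('pics/s4.png',cv2.resize(p['img'][120:270,170:370],None,fx=3,fy=3))
E
```

```text
{'t': 15.633, 'contact_force': [0.159, 0.127, -0.529], 'wrist_torque': [0.014, 0.107, 0.011], 'opening': 0.013, 'grip_force': 21.104}
tray_pan [256. 186.] 0.88 [ 0.569 -0.197  0.1  ]
tray_lip [257. 206.] 0.93 [ 0.704 -0.147  0.192]
tray_grip [255. 142.] 0.85 [ 0.484 -0.211  0.185]
purple 0.65 [ 0.533 -0.244  0.124]
green 0.67 [ 0.528 -0.19   0.122]
orange 0.55 [ 0.561 -0.212  0.103]
yellow 0.57 [ 0.588 -0.162  0.087]
red 0.67 [ 0.703 -0.151  0.187]
```

View pics/s4.png

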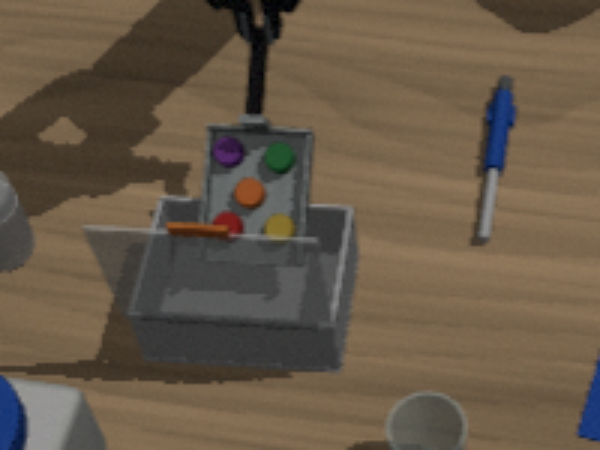

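apply_moves(
  plan=[
    [0.0133,-0.004,0,-0.008,0],
    [0.0133,-0.008,0,-0.016,0],
    [0.0133,-0.012,0,-0.024,0],
    [0.0133,-0.017,0,-0.033,0],
    [0.0133,-0.022,0,-0.042,0],
    [0.0133,-0.025,0,-0.048,0],
    [0.0133,-0.025,0,-0.048,0],
    [0.0133,-0.025,0,-0.048,0],
    [0.0133,-0.025,0,-0.048,0],
    [0.0133,-0.025,0,-0.048,0],
  ],
)

```text
t: 16.92
tool_pos: [0.4753, -0.2109, 0.4139]
tool_rot: [0.132, -3.138, -0.001]
contact_force: [0.7, 0.2, -2.0]
opening: 0.0136
grip_force: 21.1
```

```bash
python3 - <<'E'
from h import *
st();go(.475,-.21,.258)
p,T=shot('scene')
for t in('tray_pan','tray_grip'):
    for x in eyes.tip_of(t,p)[:1]: print(t,np.round(x['point']),round(x['confidence'],2),depth_pts(p,T,x['point'])[0][0].round(3))
p2,T2=shot('top')
for k in('purple','green','orange','yellow','red'):
  for q,S in((p,T),(p2,T2)):
    for x in eyes.tip_of(f'cap_{k}_center',q)[:1]: print(k,round(x['confidence'],2),depth_pts(q,S,x['point'])[0][0].round(3))
cv2.imwrite('pics/s5.png',np.hstack([cv2.resize(p['img'][120:270,170:350],None,fx=2.2,fy=2.2),cv2.resize(p2['img'][120:270,320:500],None,fx=2.2,fy=2.2)]))
E
```

```text
{'t': 16.917, 'contact_force': [0.681, 0.195, -1.975], 'wrist_torque': [0.012, 0.075, 0.007], 'opening': 0.014, 'grip_force': 21.127}
shift [0.0002 0.0009 0.0012] turn 0 rows 0.0 yaw 1.655 pinch [ 0.4753 -0.2109  0.2592] tiltz [-1.3e-03  7.0e-04 -1.0e+00] t 16.9167
tray_pan [253. 181.] 0.96 [ 0.582 -0.199  0.134]
tray_grip [254. 137.] 0.69 [ 0.515 -0.198  0.24 ]
purple 0.46 [ 0.677 -0.256  0.035]
green 0.39 [ 0.653 -0.129  0.033]
orange 0.44 [ 0.657 -0.195  0.029]
yellow 0.63 [ 0.682 -0.164  0.021]
red 0.72 [ 0.689 -0.269  0.03 ]
```

View pics/s5.png

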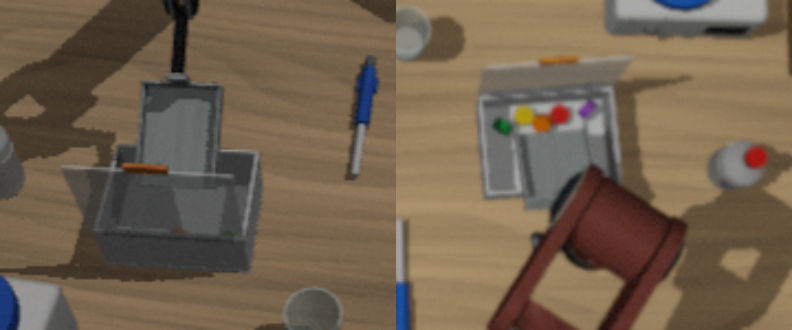

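apply_moves(
  plan=[
    [0.0,0,0,0,0],
    [0.0,0,0,0,0],
    [0.0,0,0,0,0],
    [0.0,0,0,-0.02,0],
    [0.0,0,0,-0.05,0],
    [0.0,0,0,-0.08,0],
    [0.0,0,0,-0.1,0],
    [0.0,0,0,-0.1,0],
  ],
  newtons=120,
)

```text
t: 18.28
tool_pos: [0.4757, -0.211, 0.521]
tool_rot: [-0.132, 3.13, -0.009]
contact_force: [-1.1, 0.4, -0.4]
opening: 0.0105
grip_force: 117.8
```

```bash
python3 - <<'E'
from h import *
st();go(.57,.232,.30,1.555)
E
```

```text
{'t': 18.283, 'contact_force': [-1.098, 0.399, -0.362], 'wrist_torque': [-0.032, 0.08, -0.019], 'opening': 0.011, 'grip_force': 117.843}
shift [-0.1307  0.4339  0.0648] turn 0.1 rows 11.0 yaw 1.655 pinch [ 0.4757 -0.211   0.3663] tiltz [ 0.0086 -0.0053 -0.9999] t 18.2833
```

apply_moves(
  plan=[
    [0.0,0,0.015,0,0],
    [0.0,0,0.04,0,0],
    [0.0,-0.01,0.075,0,0],
    [0.0,-0.03,0.11,0,0.02],
    [0.0,-0.05,0.145,0,0.03],
    [0.0,-0.07,0.18,0,0.04],
    [0.0,-0.09,0.215,0,0.05],
    [0.0,-0.105,0.25,0,0.06],
    [0.0,-0.12,0.285,0,0.07],
    [0.0,-0.131,0.32,0,0.08],
    [0.0,-0.131,0.355,0,0.09],
    [0.0,-0.131,0.385,0,0.1],
  ],
)

```text
t: 19.28
tool_pos: [0.573, 0.1867, 0.5115]
tool_rot: [-0.023, -3.137, 0.0]
contact_force: [-0.0, 0.2, -1.9]
opening: 0.0105
grip_force: 117.8
```

```bash
python3 - <<'E'
from h import *
st();go(.57,.232,.30,1.555)
E
```

```text
{'t': 19.283, 'contact_force': [-0.015, 0.211, -1.935], 'wrist_torque': [0.047, 0.065, 0.017], 'opening': 0.011, 'grip_force': 117.798}
shift [0.0034 0.0453 0.0568] turn 0.001 rows 1.7 yaw 1.556 pinch [0.573  0.1867 0.3568] tiltz [-0.005  0.    -1.   ] t 19.2833
```

apply_moves(
  plan=[
    [0.0,0.002,0.02,0,0],
    [0.0,0.002,0.045,0.02,0],
    [0.0,0.002,0.045,0.05,0],
    [0.0,0.002,0.045,0.08,0],
    [0.0,0.002,0.045,0.11,0],
    [0.0,0.002,0.045,0.125,0],
    [0.0,0.002,0.045,0.125,0],
  ],
)

```text
t: 19.87
tool_pos: [0.5704, 0.2288, 0.3823]
tool_rot: [-0.024, -3.129, 0.005]
contact_force: [-1.2, -0.7, -2.2]
opening: 0.0108
grip_force: 117.8
```

```bash
python3 - <<'E'
from h import *
st();go(.57,.232,.20,1.555)
for c in('scene','top'):
    p,T=shot(c)
    for t in('tray_pan','tray_lip','tray_grip'):
        for x in eyes.tip_of(t,p)[:1]: print(c,t,np.round(x['point']),round(x['confidence'],2),depth_pts(p,T,x['point'])[0][0].round(3))
    for x in eyes.outline_of('tray_pan',p)[:1]:
        q=cloud(p,T,x['region']);q=q[(abs(q[:,0]-.65)<.15)&(abs(q[:,1]-.23)<.08)]
        print(q.min(0),q.max(0),q[np.argsort(q[:,2])[:15]].mean(0))
E
```

```text
{'t': 19.867, 'contact_force': [-1.21, -0.66, -2.168], 'wrist_torque': [-0.041, 0.131, 0.022], 'opening': 0.011, 'grip_force': 117.762}
shift [0.0001 0.0033 0.0276] turn 0.0004 rows 0.7 yaw 1.555 pinch [0.5704 0.2288 0.2276] tiltz [-0.0121 -0.0029 -0.9999] t 19.8667
scene tray_pan [403. 235.] 0.86 [0.672 0.224 0.103]
scene tray_lip [401. 262.] 0.96 [0.73  0.227 0.065]
scene tray_grip [414. 187.] 0.56 [0.597 0.233 0.211]
[ 0.50604304  0.1766497  -0.00061563] [0.73525757 0.29713233 0.22910776] [0.61542806 0.25951585 0.00171711]
top tray_pan [252. 160.] 0.73 [0.687 0.22  0.109]
top tray_lip [255. 145.] 0.7 [0.759 0.229 0.001]
top tray_grip [243. 184.] 0.97 [0.554 0.171 0.548]
[ 0.62437675  0.17693851 -0.01022408] [0.75948446 0.27600447 0.51070436] [ 0.75315487  0.220304   -0.0042522 ]
```

apply_moves(
  plan=[
    [0.0,0.015,0.003,0.02,0],
    [0.0,0.032,0.003,0.04,0],
    [0.0,0.032,0.003,0.052,0],
    [0.0,0.032,0.003,0.055,0],
    [0.0,0.032,0.003,0.055,0],
  ],
)

```text
t: 20.78
tool_pos: [0.5405, 0.2321, 0.3337]
tool_rot: [-0.025, -3.14, 0.001]
contact_force: [1.2, -0.4, -0.8]
opening: 0.0107
grip_force: 117.9
```

```bash
python3 - <<'E'
from h import *
st();go(.4795,.232,.060,1.555)
p,T=shot('scene')
for t in('tray_pan','tray_lip'):
        for x in eyes.tip_of(t,p)[:1]: print(t,np.round(x['point']),round(x['confidence'],2),depth_pts(p,T,x['point'])[0][0].round(3))
E
```

```text
{'t': 20.783, 'contact_force': [1.223, -0.352, -0.803], 'wrist_torque': [-0.048, 0.024, 0.022], 'opening': 0.011, 'grip_force': 117.876}
shift [ 0.0609 -0.001   0.1191] turn -0.0001 rows 3.2 yaw 1.555 pinch [0.5405 0.2321 0.179 ] tiltz [-1.4e-03 -5.0e-04 -1.0e+00] t 20.7833
tray_pan [406. 237.] 0.75 [0.645 0.237 0.055]
tray_lip [403. 259.] 0.84 [0.696 0.235 0.023]
```

apply_moves(
  plan=[
    [0.0128,0,0,0,0],
    [0.0133,0,0,0.0,0],
    [0.0133,0.003,0,0.006,0],
    [0.0133,0.01,0,0.019,0],
    [0.0133,0.018,0,0.03,0],
    [0.0133,0.026,0,0.04,0],
    [0.0133,0.033,0,0.049,0],
    [0.0133,0.038,0,0.058,0],
    [0.0133,0.043,0,0.067,0],
    [0.0133,0.047,0,0.075,0],
    [0.0133,0.05,0,0.083,0],
    [0.0133,0.05,0,0.083,0],
  ],
)

```text
t: 21.93
tool_pos: [0.4893, 0.2328, 0.2495]
tool_rot: [-0.024, -3.139, 0.002]
contact_force: [-1.2, -0.4, -0.1]
opening: 0.0134
grip_force: 21.4
```

```bash
python3 - <<'E'
from h import *
st();go(.4795,.232,.060,1.555)
p,T=shot('scene')
for t in('tray_pan','tray_lip'):
        for x in eyes.tip_of(t,p)[:1]: print(t,np.round(x['point']),round(x['confidence'],2),depth_pts(p,T,x['point'])[0][0].round(3))
pitch(.232,.63)
E
```

```text
{'t': 21.933, 'contact_force': [-1.155, -0.351, -0.092], 'wrist_torque': [0.034, 0.024, -0.019], 'opening': 0.013, 'grip_force': 21.416}
shift [ 0.0097 -0.0009  0.0348] turn 0.0003 rows 0.9 yaw 1.555 pinch [0.4893 0.2328 0.0948] tiltz [-0.0029 -0.001  -1.    ] t 21.9333
tray_pan [404. 240.] 0.81 [0.631 0.237 0.013]
tray_lip [401. 263.] 0.88 [ 0.695  0.233 -0.003]
slope [-0.183 -0.001  0.133] 1189 555 [0.6252 0.2319 0.0179]
```

As planned: pitch 10°, lip on the mat. Lower the rest, release and go up.

apply_moves(
  plan=[
    [0.0133,0.004,0,0.01,0],
    [0.0133,0.007,0,0.02,0],
    [0.0133,0.009,0,0.028,0],
    [0.0133,0.01,0,0.033,0],
    [0.0133,0.01,0,0.034,0],
    [0.018,0.01,0,0.034,0],
    [0.03,0.01,0,0.034,0],
    [0.03,0.01,0,0.034,0],
    [0.03,0.01,0,0.0,0],
    [0.03,0.01,0,-0.04,0],
    [0.03,0.01,0,-0.08,0],
    [0.03,0.01,0,-0.12,0],
  ],
)

```text
t: 23.18
tool_pos: [0.4802, 0.233, 0.3737]
tool_rot: [0.025, 3.141, 0.0]
contact_force: [1.4, 0.4, -0.2]
opening: 0.03
grip_force: 0.0
```

```bash
python3 - <<'E'
from h import *
st();pitch(.232,.63)
p,T=shot('top')
for t in('tray_pan','tray_lip','tray_grip','mat'):
        for x in eyes.tip_of(t,p)[:1]: print(t,np.round(x['point']),round(x['confidence'],2),depth_pts(p,T,x['point'])[0][0].round(3))
m=np.zeros((400,640),bool);m[130:170,345:440]=1
c=cloud(p,T,m);L=c[c[:,2]>.11];print('lid',np.linalg.lstsq(np.c_[L[:,1:],np.ones(len(L))],L[:,0],rcond=None)[0],L[:,2].max())
go(.79,-.19,.24,None)
cv2.imwrite('pics/t6.png',cv2.resize(p['img'][100:260,210:450],None,fx=3,fy=3))
E
```

```text
{'t': 23.183, 'contact_force': [1.371, 0.398, -0.201], 'wrist_torque': [0.087, -0.014, 0.003], 'opening': 0.03, 'grip_force': 0.0}
slope [0.003 0.002 0.003] 938 627 [0.6308 0.2329 0.0057]
tray_pan [254. 179.] 0.63 [ 0.646  0.229 -0.003]
tray_lip [254. 161.] 0.87 [0.706 0.23  0.001]
tray_grip [246. 217.] 0.91 [0.486 0.168 0.505]
mat [392. 150.] 0.57 [ 0.702 -0.19   0.221]
lid [-0.0894906   0.0720401   0.67198995] 0.24512611767635262
shift [-0.3166 -0.4181 -0.0255] turn 0 rows 12.6 yaw 1.555 pinch [0.48  0.233 0.215] tiltz [-0.0031 -0.001  -1.    ] t 23.5333
```

View pics/t6.png

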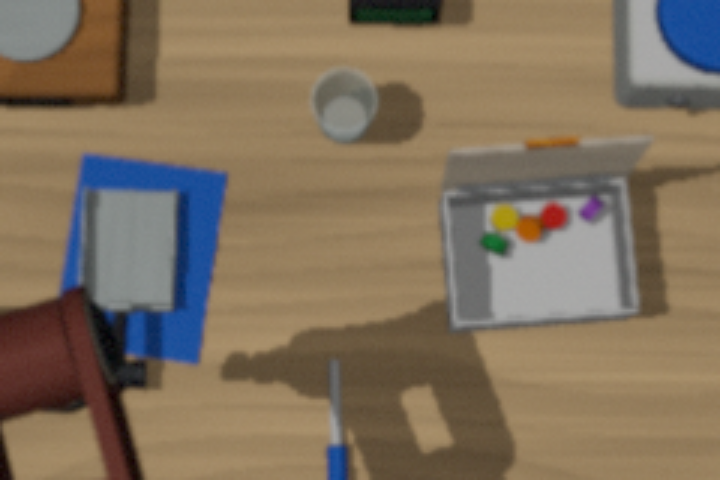

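apply_moves(
  plan=[
    [0.0,-0.0,-0.01,-0.03,0],
    [0.0,-0.02,-0.04,-0.07,0],
    [0.0,-0.045,-0.07,-0.09,0],
    [0.0,-0.07,-0.1,-0.105,0],
    [0.0,-0.095,-0.13,-0.11,0],
    [0.0,-0.12,-0.16,-0.11,0],
    [0.0,-0.145,-0.19,-0.11,0],
    [0.0,-0.17,-0.22,-0.11,0],
    [0.0,-0.195,-0.25,-0.11,0],
    [0.0,-0.22,-0.28,-0.11,0],
    [0.0,-0.24,-0.31,-0.11,0],
    [0.0,-0.26,-0.34,-0.11,0],
  ],
)

```text
t: 24.53
tool_pos: [0.7361, -0.1128, 0.4782]
tool_rot: [-0.025, -3.137, -0.002]
contact_force: [0.2, -0.1, 0.3]
opening: -0.0003
grip_force: 0.0
```

```bash
python3 - <<'E'
from h import *
go(.765,-.185,.325,None)
E
```

```text
shift [-0.03   -0.0718 -0.0017] turn 0 rows 1.9 yaw 1.555 pinch [ 0.7361 -0.1128  0.3235] tiltz [-0.0046  0.0012 -1.    ] t 24.5333
```

apply_moves(
  plan=[
    [0.0,-0.03,-0.03,0,0],
    [0.0,-0.03,-0.06,0,0],
    [0.0,-0.03,-0.072,0.0,0],
    [0.0,-0.03,-0.072,0.0,0],
    [0.0,-0.03,-0.072,0.04,0],
    [0.0,-0.03,-0.072,0.08,0],
    [0.0,-0.03,-0.072,0.117,0],
    [0.0,-0.03,-0.072,0.117,0],
    [0.0,-0.03,-0.072,0.117,0],
  ],
)

```text
t: 25.28
tool_pos: [0.763, -0.1815, 0.3609]
tool_rot: [-0.023, -3.134, -0.004]
contact_force: [-0.4, 0.0, 0.3]
opening: 0.0
grip_force: 0.0
```

```bash
python3 - <<'E'
from h import *
st();go(.711,-.187,.208,None)
E
```

```text
{'t': 25.283, 'contact_force': [-0.42, 0.013, 0.308], 'wrist_torque': [0.026, 0.06, -0.033], 'opening': 0.0, 'grip_force': 0.0}
shift [ 0.0519 -0.0063 -0.0014] turn 0 rows 1.3 yaw 1.556 pinch [ 0.763  -0.1815  0.2062] tiltz [-0.007   0.0029 -1.    ] t 25.2833
```

apply_moves(
  plan=[
    [0.0,0.025,0,0,0],
    [0.0,0.05,0,0,0],
    [0.0,0.075,0,0.002,0],
    [0.0,0.097,0,0.004,0],
    [0.0,0.115,0,0.008,0],
    [0.0,0.132,0,0.018,0],
    [0.0,0.146,0,0.031,0],
    [0.0,0.16,0,0.047,0],
    [0.0,0.17,0,0.063,0],
    [0.0,0.178,0,0.08,0],
    [0.0,0.183,0,0.093,0],
    [0.0,0.183,0,0.093,0],
  ],
)

```text
t: 26.28
tool_pos: [0.5804, -0.1799, 0.2719]
tool_rot: [-0.024, -3.141, -0.0]
contact_force: [-1.1, 0.5, -0.6]
opening: 0.0
grip_force: 0.0
```

apply_moves(
  plan=[
    [0.0,0,0,0.005,0],
    [0.0,0,0,0.01,0],
    [0.0,0,0,0.013,0],
    [0.0,0,0,0.015,0],
    [0.0,0,0,0.015,0],
  ],
)

```text
t: 26.7
tool_pos: [0.582, -0.1807, 0.2593]
tool_rot: [0.024, 3.14, -0.001]
contact_force: [-2.9, 1.7, 9.2]
opening: -0.0002
grip_force: 4.5
```

```bash
python3 - <<'E'
from h import *
st();go(.58,-.187,.10,None)
p,T=shot('scene')
for x in eyes.tip_of('lid_edge',p)[:1]: print(x['confidence'],depth_pts(p,T,x['point'])[0])
for x in eyes.outline_of('lid_edge',p)[:1]:
    L=cloud(p,T,x['region']);print(len(L),np.percentile(L,[2,50,98],axis=0))
E
```

```text
{'t': 26.7, 'contact_force': [-2.945, 1.683, 9.205], 'wrist_torque': [0.299, 0.612, -0.045], 'opening': -0.0, 'grip_force': 4.486}
shift [ 0.0019 -0.0063  0.0046] turn 0 rows 0.2 yaw 1.555 pinch [ 0.582  -0.1807  0.1046] tiltz [ 1.5e-03 -6.0e-04 -1.0e+00] t 26.7
0.69 [[ 0.59667001 -0.18851561  0.13592095]]
2858 [[ 0.55788871 -0.29232555  0.08045435]
 [ 0.63543027 -0.20139104  0.08531137]
 [ 0.70090517 -0.10562375  0.08946293]]
```

apply_moves(
  plan=[
    [0.0,0,0,0.002,0],
    [0.0,0,0,0.004,0],
    [0.0,0,0,0.004,0],
    [0.0,0,0,0.004,0],
  ],
)

```text
t: 27.18
tool_pos: [0.5822, -0.1808, 0.259]
tool_rot: [0.024, 3.141, -0.001]
contact_force: [-12.1, 4.8, 25.5]
opening: -0.0
grip_force: 12.8
```

apply_moves(
  plan=[
    [0.0,0,0,-0.02,0],
    [0.0,0,0,-0.06,0],
    [0.0,0,0,-0.1,0],
    [0.0,0.04,0,-0.14,0],
    [0.0,0.08,0,-0.18,0],
    [0.0,0.12,0,-0.2,0],
    [0.0,0.16,0,-0.2,0],
    [0.0,0.18,0,-0.2,0],
    [0.0,0.18,0,-0.2,0],
  ],
)

```text
t: 27.93
tool_pos: [0.3974, -0.177, 0.4556]
tool_rot: [0.027, 3.138, -0.005]
contact_force: [0.2, -0.3, -0.3]
opening: -0.0
grip_force: 0.0
```

```bash
python3 - <<'E'
from h import *
st();p,T=shot('scene')
cv2.imwrite('pics/s7.png',cv2.resize(p['img'][120:300,140:460],None,fx=2.4,fy=2.4))
for x in eyes.outline_of('lid_edge',p)[:1]:
    L=cloud(p,T,x['region']&True);L=L[(abs(L[:,2]-.085)<.02)&(L[:,0]>.575)&(L[:,0]<.68)&(abs(L[:,1]+.2)<.08)];print(len(L),np.linalg.lstsq(np.c_[L[:,:2],np.ones(len(L))],L[:,2],rcond=None)[0],L.mean(0))
pitch(.232,.63)
for t in('tray_pan','mat'):
    for x in eyes.tip_of(t,p)[:1]: print(t,x['confidence'],at_z(p,T,x['point'],.01))
E
```

```text
{'t': 27.933, 'contact_force': [0.225, -0.268, -0.25], 'wrist_torque': [-0.023, -0.005, 0.002], 'opening': -0.0, 'grip_force': 0.0}
1716 [-0.00052451  0.00115569  0.08614649] [ 0.62885632 -0.19939187  0.08558622]
slope [0.    0.003 0.005] 933 609 [0.6319 0.2321 0.0057]
tray_pan 0.59 [[0.63199394 0.23387877 0.01      ]]
mat 0.6 [[0.63039528 0.22507321 0.01      ]]
```

View pics/s7.png

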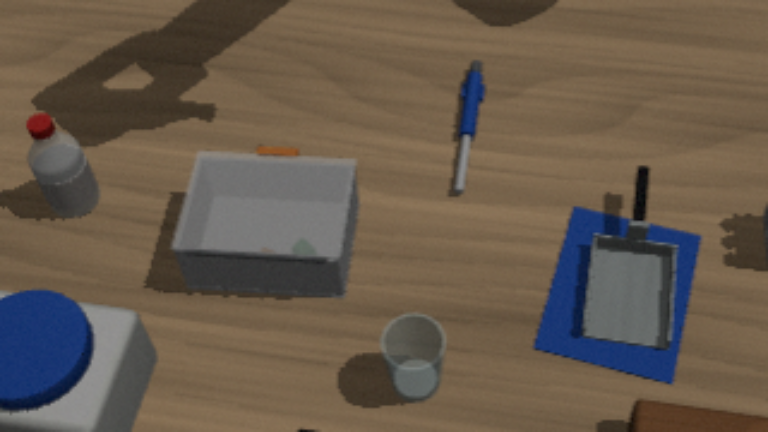

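The lid is shut: its plane is level to within 0.001 and its orange tab sits at the near rim (crop 278,152). The tray lies flat and empty on the mat (crop 630,290), and the bystanders have not moved.

```bash
python3 -c "
from station import ctrl
print(ctrl.finish_job())"
```

```text
the job is handed in; nothing more can be done
None
```

I handed the job in at about 28 s. In the last checks all five caps were in the tub, the empty tray was flat on its mat, the lid was shut, and nothing else had moved; the hand-in returned no verdict.

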